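Hold the check plate in the photometer's window

TASK

Slide the photometer's shutter fully open, then take the check plate (its head is full width to the top; the other has a narrow grip) from the stand and push its blade down through the slot in the photometer's deck until its shoulders are on the deck, pressing in the spring contact below. Finish while still gripping it and holding it down there, shutter open, the other plate left in the stand and nothing else disturbed.

Things in the scene. Friction and masses are not known exactly. Their poses are not given: they have to be found in the camera images.
- photometer: Fixed white box 120 (x) x 140 (y) x 75 mm high with aluminium deck, level, turned a little about the vertical. Origin: centre of underside. Display on the -x face. The slot in the deck lies 35 mm to its -y side; the shutter slides along its y. Two rails 6 mm high run along y on the deck, 21 to 26 mm either side (x) of the slot's middle.
- window (a point): Middle of the slot's mouth, on the deck's upper face, 75 mm above the counter; axes as the photometer's. The slot is 10 mm wide (x) and 32 mm long (y), 2 mm more than the blade each way, its mouth widened by a 3 mm chamfer; the deck is 10 mm thick with a wider well below. The spring contact's top is 36 mm below this point.
- shutter (a joint): Shutter, a dark steel plate 40 x 50 x 4 mm lying on the deck over the slot; value is how far it has slid along the photometer's +y, 0 = over the slot, 0.056 m = fully open (end stop). Starts closed or up to 12 mm open. It stays where left, about 1.2 N moves it.
- shutter_grip (a point): Top centre of the shutter's upright grip bar, which is 12 mm thick (along the photometer's y, the sliding direction), 30 mm long (x) and stands 29 mm above the shutter plate; its top is 33 mm above the deck. Moves with the shutter.
- contact (a joint): Spring contact in the well below the slot; value is how far it is pressed down, 0 = free, 0.010 m = its stop. About 1 N to start, 3.5 N at 10 mm. With the check plate's shoulders on the deck it reads about 0.009.
- stand: Fixed grey stand, 56 (x) x 146 (y) x 50 mm high, origin at the centre of its underside. Two slots through it from above, 36 mm to its -y and +y side, 11 x 33 mm, each with a plate hanging upright in it by its shoulders.
- check_plate: Plate to use, in either slot of the stand: black, upright, 90 mm high, about 40 g. Origin: centre of underside; z up, x thickness, y width. Blade 8 x 30 mm up to 45 mm (lowest 3 mm only 5 x 27); from 45 to 90 mm a rectangular head 10 mm thick, 44 mm wide, its lower edges the shoulders; grey line near the top. In the stand its underside is 5 mm above the counter. Works either way round.
- blank_plate: The other plate, to be left alone in the stand: same blade, but over a 44 mm wide, 8 mm high shoulder it has only a narrow grip 18 mm wide up to the same 90 mm height. Origin and axes alike.
- petri_dish: Petri dish 90 mm across, 14 mm high, lying on the counter; leave alone. Origin: centre of underside.
- slide_pack: Small pale slide box 32 x 80 x 27 mm; leave alone. Origin: centre of underside.
- oil_bottle: Small bottle 27 mm across, 55 mm high, between stand and photometer; leave alone. Origin: centre of underside.
- marker: Black marker pen 17 x 135 x 19 mm lying on the counter in front of the photometer, long axis y; leave alone. Origin: centre of underside.
Not all that is in view belongs to the job. What is shaped like the check_plate but orange is not meant.

How it is judged:
By the outcome, as a careful person would: the job done as asked, in the order asked, and still so for the second after the job is handed in, while the arm keeps its last pose, push and grip.
It also fails if it takes over 61 s, if anything falls off the work surface, if the arm or the gripper's body presses on something with over 40 N, if the wrist force passes 120 N, or if a joint passes its speed limit or range.

ROBOT

A 6-joint arm with a two-finger parallel gripper is mounted at the origin on a cart in front of the work surface, level with it; the furniture and walls round the work are solid. World frame = base frame: x ahead of the robot, y to its left, z up, the work surface at z = 0. Lengths are in m, angles in rad, forces in N, time in s.
With the tool pointing down it reaches from about 0.35 to 0.975 m from the base axis. Payload 4.9 kg.
Tool frame: the origin (TCP) lies at the very end of the fingers, on their centre line; the grasp point (between the pads) lies 19 mm behind it; z points along the fingers, y is the direction in which the jaws open and shut (so a half turn about z gives the same grasp; the last joint's range is limited). The gripper opens to 85 mm and grips with 20 to 120 N. Pads are 22 mm wide; open, the fingers measure 114 mm over their backs; the gripper's body (76 mm by 85 mm) begins 54 mm behind the grasp point. The pads swing forward as they close: fully open they stand 13 mm farther back than shut.
Start: joints at [1.178, 0.053, 1.613, -0, 1.476, -0.119], TCP at [0.169, 0.602, 0.231] pointing down, gripper open.
Joint ranges: [-3.01, 3.01], [-1.01, 2.22], [0.06, 2.58], [-1.02, 4.17], [0.09, 2.62], [-3.14, 3.14]. Speed limits (rad/s): [2.57, 2.57, 3.14, 3.14, 3.14, 3.14].

INTERFACE

Orientations are given as a rotation vector (axis times angle).
In Python, from station import env, imaging, close_job gives the robot as it stands.
- The arm moves only by the tool play_rows, never from a script. Its argument "motion" is a list of rows, each a list of 4 numbers: the shift along the tool's x, y, z each as a share of 0.5 m, from -1 to 1, then the turn about the tool's z as a share of 2 rad, from -1 to 1. A call has 1 to 8 rows; each row is the pose to reach, as a shift and turn from the pose commanded when the call began, along the tool's axes at that moment; what a row does not reach only later rows make up. A row lasts 1/10 s, in which the tool goes at most 50 mm and 8.59 degrees, less where a joint would pass 70% of its speed; a pose out of reach is approached as far as the arm can. A call with a number of a shift or a turn outside -1 to 1 is refused whole. A call with a gripper value outside its range is refused whole. "fingers" is the closure in counts, from 0 (fully open) to 255 (shut), set as the call begins (left out, the last holds). The fingers move at their own pace and stop on an object; "squeeze" is the grip in N (left out, the last holds). Time passes only in rows, so rows that repeat a pose let the fingers close. It gives the time, the measured TCP pose, the force and the opening at its end, in the units of the state.
- env.get_obs(): the state, without advancing time (a new reading comes with each control period).
- imaging.read_camera(name): name is "scene" or "side" or "wrist"; returns the picture (420x560x3 uint8, red, green, blue); there is no depth.
- imaging.camera_info(name): a dict with "fovy" (degrees; the focal length in pixels is half the picture's height over the tangent of half this angle, whatever the lens; pixels are square), "cx", "cy" (the principal point, pixels), "k1" (the pictures are not rectified: a ray, as slopes to the right and down, at radius r is drawn at 1 + k1 r^2 times it, then the intrinsics apply), "position" and "rotation" of the camera in the world. Camera axes: x right, y down, z forward; pixel columns grow to the right and rows downward; lengths in m; the calibration is good to about 2 mm. A picture is of the moment at which its call begins: read the wrist's pose just before it. camera_info takes no time and is no camera call; for the wrist camera it gives the pose at the moment of the call.
- close_job(): hands the job in, once; it reports no verdict.
The state is a dict: "t": time; "q": joint angles; "qd": joint speeds; "tau": joint torques, N m; "ee_pos": TCP position; "tool_rot": TCP orientation; "ft_force": force on the tool from outside, world axes, zero at the start; "wrist_torque": the same for the moment, N m; "finger_gap": opening from 0.0 (shut) to 1.0 (fully open).
Only numpy, scipy, OpenCV 4.12 (cv2) and the standard library are available. Lean on these libraries where they do the work, as an engineer would, in place of code of your own. Each camera call takes 0.05 s, during which the arm holds its last target. There are 200 camera calls.

## Working session

There is one attempt and no reset: what is moved stays moved. The work goes in short steps, Python scripts to look and compute and a tool call to move; the robot and the scene stay as the last step left them, time stands still between calls to the robot, and variables do not carry over. Pictures are saved under pics/ and viewed, about 8 in all and at most 12, crops included, and the job is handed in when it is done.

Besides the shell and the picture viewer there is one more tool, called as name([rows], argument=value, ...), one row to a line, values as JSON. play_rows: Moves the arm, as the interface text tells. Its arguments: {"type":"object","properties":{"motion":{"type":"array"},"fingers":{"type":"number"},"squeeze":{"type":"number"}},"required":["motion"]}

```bash
mkdir -p pics; cat > h.py <<'E'
import numpy as np,cv2
from station import env,imaging,close_job
from scipy.spatial.transform import Rotation as R
def snap(n,f):
    info=imaging.camera_info(n); im=imaging.read_camera(n)
    cv2.imwrite('pics/'+f,im[...,::-1]); return im,info
def K(i):
    f=210/np.tan(np.radians(i['fovy'])/2); return f
def ray(i,uv):
    f=K(i); d=(np.array(uv,float)-[i['cx'],i['cy']])/f; s=d.copy()
    for _ in range(20): s=d/(1+i['k1']*(s@s))
    Rm=np.array(i['rotation']); Rm=Rm if Rm.shape==(3,3) else R.from_rotvec(Rm).as_matrix()
    return np.array(i['position']),Rm@np.r_[s,1]
def plane(i,uv,z):
    p,d=ray(i,uv); return p+d*(z-p[2])/d[2]
def proj(i,P):
    Rm=np.array(i['rotation']); c=Rm.T@(np.array(P)-i['position']); s=c[:2]/c[2]
    return s*(1+i['k1']*(s@s))*K(i)+[i['cx'],i['cy']]
def tri(i1,a,i2,b):
    p,d=ray(i1,a);q,e=ray(i2,b); t=np.linalg.lstsq(np.c_[d,-e],q-p,rcond=None)[0]
    A=p+d*t[0];B=q+e*t[1]; return (A+B)/2,np.linalg.norm(A-B)
E
python3 - <<'E'
from h import *
o=env.get_obs();print(o)
for n in('scene','side','wrist'):
    im,i=snap(n,n+'0.png');print(n,i)
a=cv2.imread('pics/scene0.png');b=cv2.imread('pics/side0.png')
E
```

```text
{'t': 0.0, 'q': array([ 1.17800937e+00,  5.33476649e-02,  1.61428166e+00,  9.02485031e-06,
        1.47603915e+00, -1.18957635e-01]), 'qd': array([ 0.00032542,  0.00044834, -0.00082835,  0.00131412, -0.00090631,
       -0.0007446 ]), 'tau': array([-1.66174832e-03, -3.93670642e+01, -3.70182645e+01, -1.93090686e-04,
        6.97716256e-03,  4.46555859e-06]), 'ee_pos': array([0.16874204, 0.60113745, 0.23007611]), 'tool_rot': array([-0.42871575, -3.11166225,  0.00315042]), 'ft_force': array([-0.05254858,  0.33954403, -0.36691145]), 'wrist_torque': array([ 0.00860176, -0.04675432, -0.01942204]), 'finger_gap': 0.9975468355268852}
scene {'fovy': 48.73190407051139, 'cx': 278.5613528028609, 'cy': 210.5780710240323, 'k1': -0.03369961652654341, 'position': array([-0.1968462 , -0.91597605,  0.75785077]), 'rotation': array([-2.00514585,  0.75031732, -0.4035395 ])}
side {'fovy': 42.53832109266402, 'cx': 279.1690922717742, 'cy': 217.04742047944325, 'k1': -0.004566817634325507, 'position': array([ 0.13555612, -1.04255493,  0.79306774]), 'rotation': array([-2.13527767,  0.37894449, -0.23312704])}
wrist {'fovy': 61.58276121682513, 'cx': 275.26580848587, 'cy': 212.79283092153022, 'k1': -0.03486005737958289, 'position': array([0.0941223 , 0.62188002, 0.37235759]), 'rotation': array([2.29746357, 1.74313399, 0.26752037])}
```

View pics/scene0.png

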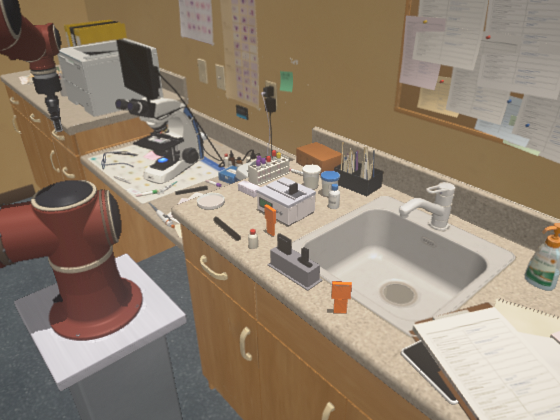

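View pics/side0.png

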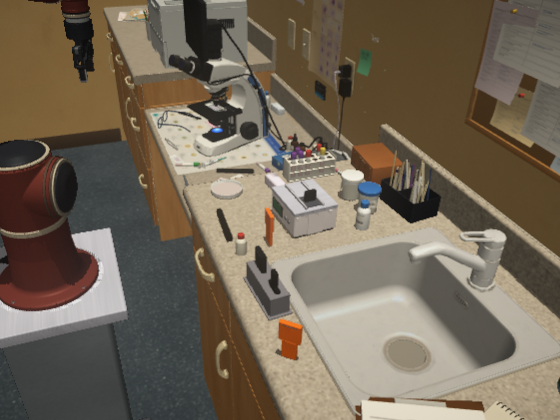

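The first views show the stand at scene (295,262) / side (268,287), with the wider plate in its far (+y) slot. The photometer is at scene (287,200) / side (305,207). I'll get rough positions and a zoomed crop.

```bash
sed -i "s/    Rm=np.array(i\['rotation'\]); c=/    Rm=R.from_rotvec(i['rotation']).as_matrix(); c=/" h.py
python3 - <<'E'
from h import *
s=imaging.camera_info('scene');d=imaging.camera_info('side')
for n,a,b in [('checktop',(285,237),(262,250)),('blanktop',(304,250),(275,271)),('grip',(293,185),(310,192)),('bottle',(253,231),(241,236)),('orange',(270,207),(269,211)),('dish',(210,200),(227,187))]: print(n,tri(s,a,d,b))
a=cv2.imread('pics/scene0.png')[170:295,195:345];b=cv2.imread('pics/side0.png')[170:320,200:350]
cv2.imwrite('pics/z0.png',np.hstack([cv2.resize(a,(400,333),interpolation=2),cv2.resize(b,(400,400),interpolation=2)[:333]]))
E
```

```text
checktop (array([ 0.44142548, -0.17878841,  0.09296913]), np.float64(0.0054452363769180384))
blanktop (array([ 0.44708266, -0.24341241,  0.08426077]), np.float64(0.004933829024881104))
grip (array([ 0.62928605, -0.00207593,  0.10294124]), np.float64(0.0003282019852320098))
bottle (array([ 0.43221816, -0.05636424,  0.05165576]), np.float64(0.00039556999032705356))
orange (array([ 0.50785452, -0.03918061,  0.09286745]), np.float64(0.004130996494760901))
dish (array([0.48484122, 0.24671771, 0.002893  ]), np.float64(0.004625224714158946))
```

View pics/z0.png

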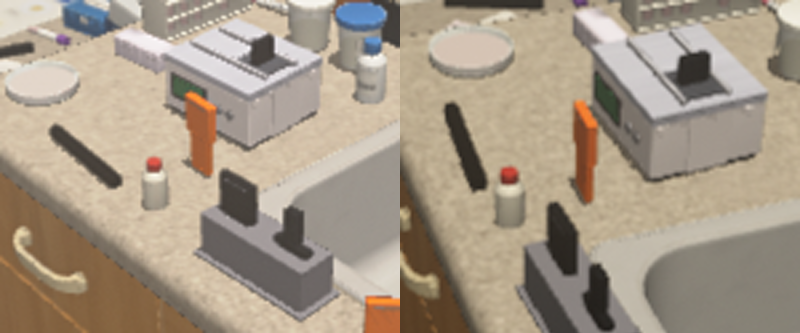

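```bash
cat >> h.py <<'E'
def yaw(o=None): # angle of tool y from world +y (ccw, deg)
    o=o or env.get_obs(); y=R.from_rotvec(o['tool_rot']).as_matrix()[:,1]; return np.degrees(np.arctan2(-y[0],y[1]))
def row(p,yw=None):
    o=env.get_obs(); Rt=R.from_rotvec(o['tool_rot']).as_matrix()
    d=Rt.T@(np.array(p)-o['ee_pos'])/0.5; t=0 if yw is None else -np.radians(yw-yaw(o))/2
    return np.round(np.r_[d,t],4).tolist()
E
python3 - <<'E'
from h import *
o=env.get_obs();Rt=R.from_rotvec(o['tool_rot']).as_matrix();print(Rt.round(3),yaw(o))
i=imaging.camera_info('wrist');Rc=R.from_rotvec(i['rotation']).as_matrix();print((Rt.T@Rc).round(3),Rt.T@(i['position']-o['ee_pos']))
print(row((0.57,-0.02,0.30),0),row((.4,.25,.33)))
E
```

```text
[[-0.963  0.27  -0.001]
 [ 0.27   0.963 -0.002]
 [ 0.    -0.002 -1.   ]] -15.688336713709798
[[ 0.001 -0.953 -0.302]
 [ 1.     0.001  0.   ]
 [-0.    -0.302  0.953]] [ 0.07751883 -0.00053381 -0.14217587]
[-1.1084, -0.9795, -0.1379, -0.1369] [-0.635, -0.5516, -0.1985, 0.0]
```

play_rows([
  [-0.635, -0.55, -0.2, 0],
  [-0.635, -0.55, -0.2, 0],
  [-0.635, -0.55, -0.2, 0],
  [-0.635, -0.55, -0.2, 0],
  [-0.635, -0.55, -0.2, 0],
  [-0.635, -0.55, -0.2, 0],
  [-0.635, -0.55, -0.2, 0],
  [-0.635, -0.55, -0.2, 0],
])

```text
t: 0.95
ee_pos: [0.3837, 0.2751, 0.3242]
tool_rot: [0.428, 3.112, 0.0]
ft_force: [0.3, 0.3, 0.8]
finger_gap: 1.001
```

play_rows([
  [-0.45, -0.43, 0.06, -0.13],
  [-0.45, -0.43, 0.06, -0.13],
  [-0.45, -0.43, 0.06, -0.13],
  [-0.45, -0.43, 0.06, -0.13],
  [-0.45, -0.43, 0.06, -0.13],
  [-0.45, -0.43, 0.06, -0.13],
  [-0.45, -0.43, 0.06, -0.13],
  [-0.45, -0.43, 0.06, -0.13],
])

```text
t: 1.75
ee_pos: [0.5422, 0.0064, 0.2925]
tool_rot: [-0.028, -3.139, 0.0]
ft_force: [-0.7, 0.9, 0.7]
finger_gap: 0.999
```

```bash
python3 - <<'E'
from h import *
o=env.get_obs();print(o['t'],o['ee_pos'],yaw(o))
im,i=snap('wrist','w1.png'); np.save('w1.npy',im); print(i)
E
```

```text
1.75 [0.54224644 0.00643465 0.29249649] -1.0385608866591054
{'fovy': 61.58276121682513, 'cx': 275.26580848587, 'cy': 212.79283092153022, 'k1': -0.03486005737958289, 'position': array([0.4649692 , 0.00743578, 0.43483241]), 'rotation': array([2.07364765, 2.03821784, 0.31254829])}
```

View pics/w1.png

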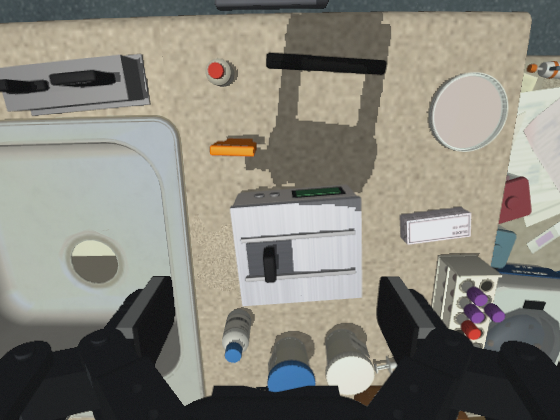

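```bash
python3 - <<'E'
from h import *
im=cv2.imread('pics/w1.png')
a=cv2.resize(im[185:310,222:372],None,fx=4,fy=4,interpolation=cv2.INTER_CUBIC)
b=cv2.resize(im[45:115,0:150],None,fx=4,fy=4,interpolation=cv2.INTER_CUBIC)
cv2.imwrite('pics/w1z.png',np.vstack([a,b])[:,:600][:780]); 
cv2.imwrite('pics/w1a.png',np.hstack([a]))
E
```

```text
(no output)
```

View pics/w1a.png

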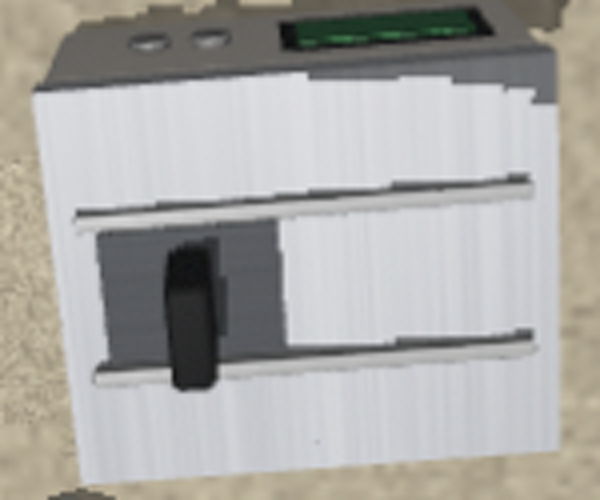

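```bash
cat > m.py <<'E'
from h import *
i=dict(fovy=61.58276121682513,cx=275.26580848587,cy=212.79283092153022,k1=-0.03486005737958289,position=np.array([0.4649692,0.00743578,0.43483241]),rotation=np.array([2.07364765,2.03821784,0.31254829]))
c=lambda u,v:(222+u/4-.375,185+v/4-.375)
P=lambda u,v,z:plane(i,c(u,v),z)[:2]
E
python3 - <<'E'
from m import *
C=[P(35,92,.075),P(556,52,.075),P(560,450,.075),P(82,485,.075)]
C=np.array(C);print(C.round(4))
print('edges',[round(float(np.linalg.norm(C[k]-C[k-1])),4) for k in range(4)])
M=np.array([[-.06,-.07],[-.06,.07],[.06,.07],[.06,-.07]])
A=M-M.mean(0);B=C-C.mean(0);th=np.arctan2((A[:,0]*B[:,1]-A[:,1]*B[:,0]).sum(),(A*B).sum())
r=np.array([[np.cos(th),-np.sin(th)],[np.sin(th),np.cos(th)]])
ctr=C.mean(0);print('yaw',np.degrees(th),'ctr',ctr,'res',((A@r.T+ctr)-C).round(4).tolist())
# rails tops z=.081
for a,b in [((77,228),(532,190)),((97,378),(535,346))]:
    p,q=P(*a,.081),P(*b,.081);d=q-p;print('rail',p,q,np.degrees(np.arctan2(-d[0],d[1])), np.linalg.norm(d))
    print('  local',(r.T@(p-ctr)),(r.T@(q-ctr)))
loc=lambda u,v,z:(r.T@(P(u,v,z)-ctr)).round(4)
print('shutter edges',loc(98,235,.079),loc(278,222,.079),loc(286,345,.079))
print('bar front bottom? ',loc(190,388,.108),loc(168,340,.108),loc(217,340,.108))
print('slot world',ctr+r@[0,-.035])
E
```

```text
[[ 0.5715 -0.0424]
 [ 0.5629  0.0959]
 [ 0.6826  0.1039]
 [ 0.6917 -0.0354]]
edges [0.1204, 0.1386, 0.12, 0.1397]
yaw 3.622705443534985 ctr [0.62717739 0.03050148] res [[0.0002, -0.0007], [0.0, 0.0006], [0.0, 0.0002], [-0.0002, -0.0001]]
rail [ 0.60827275 -0.03237168] [0.59944521 0.09012886] 4.121679573700094 0.12281819153311047
  local [-0.02283957 -0.06155302] [-0.02390915  0.06126052]
rail [ 0.65358729 -0.02891264] [0.64585366 0.09337786] 3.6185540403187955 0.12253478489609136
  local [ 0.02260298 -0.06096413] [0.02261186 0.06157065]
shutter edges [-0.0195 -0.0564] [-0.0194 -0.0073] [ 0.0176 -0.0075]
bar front bottom?  [ 0.0132 -0.0335] [-0.001 -0.038] [ 0.     -0.0255]
slot world [ 0.62938891 -0.00442858]
```

```bash
cat >> h.py <<'E'
th=np.radians(3.65);ctr=np.array([.6272,.0305]);r2=np.array([[np.cos(th),-np.sin(th)],[np.sin(th),np.cos(th)]])
W=lambda x,y,z:np.r_[ctr+r2@[x,y],z]
E
python3 - <<'E'
from h import *
print(row(W(0,-.032,.16),3.65),row(W(0,-.032,.087),3.65),plane(imaging.camera_info('wrist'),(232,350),.06))
E
```

```text
[-0.1759, -0.0162, 0.2656, -0.04] [-0.1762, -0.0163, 0.4116, -0.04] [ 0.76598654 -0.0511858   0.06      ]
```

play_rows([
  [-0.176, -0.016, 0.266, -0.04],
  [-0.176, -0.016, 0.266, -0.04],
  [-0.176, -0.016, 0.266, -0.04],
  [-0.176, -0.016, 0.266, -0.04],
  [-0.176, -0.016, 0.32, -0.04],
  [-0.176, -0.016, 0.37, -0.04],
  [-0.176, -0.016, 0.411, -0.04],
  [-0.176, -0.016, 0.411, -0.04],
], fingers=100)

```text
t: 2.6
ee_pos: [0.6272, 0.0013, 0.0866]
tool_rot: [0.106, -3.135, -0.002]
ft_force: [-0.1, 0.4, -0.1]
finger_gap: 0.608
```

play_rows([
  [0, 0, 0, 0],
  [0, 0, 0, 0],
  [0, 0, 0, 0],
  [0, 0, 0, 0],
  [0, 0, 0, 0],
  [0, 0, 0, 0],
], fingers=255, squeeze=20)

```text
t: 3.2
ee_pos: [0.631, -0.0001, 0.0912]
tool_rot: [-0.104, 3.137, -0.0]
ft_force: [-1.4, 0.1, 6.7]
finger_gap: 0.133
```

```bash
python3 - <<'E'
from h import *
o=env.get_obs();print(o['t'],o['ee_pos'],yaw(o),r2.T@(o['ee_pos'][:2]-ctr),o['ft_force'],o['finger_gap']*85)
E
```

```text
3.2 [ 6.30975588e-01 -1.23178522e-04  9.11682796e-02] 3.782002032116118 [ 0.00181841 -0.03080142] [-1.358148    0.11446002  6.73640809] 11.319621529926199
```

play_rows([
  [0, 0, -0.01, 0],
  [0, 0, -0.01, 0],
  [0, 0, -0.01, 0],
])

```text
t: 3.5
ee_pos: [0.6304, -0.0001, 0.0916]
tool_rot: [-0.103, 3.137, 0.0]
ft_force: [9.0, 0.5, -10.6]
finger_gap: 0.134
```

play_rows([
  [0, 0, 0.006, 0],
  [0, 0.01, 0.006, 0],
  [0, 0.025, 0.006, 0],
  [0, 0.04, 0.006, 0],
  [0, 0.055, 0.006, 0],
  [0, 0.07, 0.006, 0],
  [0, 0.085, 0.006, 0],
  [0, 0.085, 0.006, 0],
])

```text
t: 4.3
ee_pos: [0.6277, 0.0439, 0.0915]
tool_rot: [-0.105, 3.137, 0.002]
ft_force: [4.1, 0.9, 5.8]
finger_gap: 0.134
```

```bash
python3 - <<'E'
from h import *
o=env.get_obs();print(o['t'],o['ee_pos'],yaw(o),r2.T@(o['ee_pos'][:2]-ctr),o['ft_force'],o['finger_gap']*85)
E
```

```text
4.3 [0.62765667 0.04394016 0.09146859] 3.845983921781912 [0.00131136 0.01338382] [4.05815268 0.89077878 5.84019268] 11.417431951393318
```

play_rows([
  [0, 0.006, 0, 0],
  [0, 0.012, 0, 0],
  [0, 0.017, 0, 0],
  [0, 0.022, 0, 0],
  [0, 0.022, 0, 0],
  [0, 0.022, 0, 0],
])

```text
t: 4.9
ee_pos: [0.6272, 0.0517, 0.0915]
tool_rot: [-0.104, 3.137, -0.006]
ft_force: [4.4, -7.1, 4.1]
finger_gap: 0.133
```

```bash
python3 - <<'E'
from h import *
o=env.get_obs();print(o['t'],o['ee_pos'],yaw(o),r2.T@(o['ee_pos'][:2]-ctr),o['ft_force'],o['finger_gap']*85)
E
```

```text
4.9 [0.6272026  0.05172748 0.09152388] 3.7996239149987896 [0.00135397 0.02118426] [ 4.42681069 -7.13724807  4.11530063] 11.340407993185506
```

play_rows([
  [0, -0.006, 0, 0],
  [0, -0.006, 0, 0],
  [0, -0.006, 0, 0],
  [0, -0.006, -0.1, 0],
  [0, -0.006, -0.2, 0],
  [0, -0.006, -0.3, 0],
  [0.02, -0.1, -0.3, 0],
  [0.02, -0.1, -0.3, 0],
], fingers=100)

```text
t: 5.7
ee_pos: [0.6197, -0.0003, 0.2427]
tool_rot: [-0.099, 3.137, -0.003]
ft_force: [-0.5, 0.8, -0.9]
finger_gap: 0.605
```

```bash
python3 - <<'E'
from h import *
o=env.get_obs();print(o['t'],o['q'].round(3),o['ee_pos'],yaw(o),o['ft_force'])
im,i=snap('wrist','w2.png')
a=cv2.imread('pics/w2.png');u,v=proj(i,W(0,-.035,.075)).round().astype(int);print(u,v,i['position'].tolist(),i['rotation'].tolist())
u0,v0=max(u-80,0),max(v-75,0)
cv2.imwrite('pics/w2z.png',np.hstack([cv2.resize(a[v0:v0+150,u0:u0+160],None,fx=4,fy=4,interpolation=2)]))
print(u0,v0)
print(row((.44,-.21,.30),94))
E
```

```text
5.7 [-0.12   0.032  1.615 -0.002  1.491 -1.754] [ 6.19692338e-01 -3.32050453e-04  2.42705122e-01] 3.615199160771143 [-0.54788822  0.78582402 -0.94008028]
271 201 [0.5418140656755766, -0.005327488147420149, 0.3846449245478476] [1.990308290381981, 2.1226103602703503, 0.3290284378440461]
191 126
[0.3843, -0.3992, -0.1188, -0.7884]
```

View pics/w2z.png

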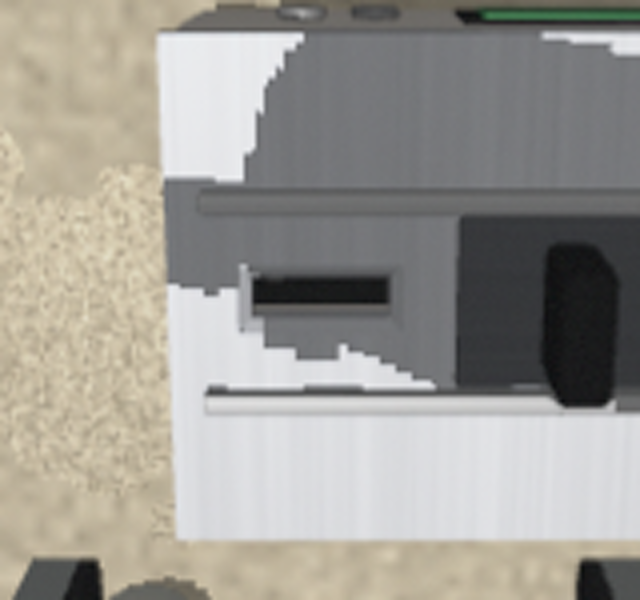

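```bash
python3 - <<'E'
from h import *
i=imaging.camera_info('wrist')
c=lambda u,v:(191+u/4-.375,126+v/4-.375)
for uv in [(321,297),(241,265),(402,265),(241,329),(402,325)]:
    p=plane(i,c(*uv),.075)[:2];print(r2.T@(p-ctr))
for uv in [(458,217),(458,385)]:print('sh',r2.T@(plane(i,c(*uv),.079)[:2]-ctr))
print(row((.44,-.18,.26),-88))
E
```

```text
[-0.00235386 -0.03280696]
[-0.0098053  -0.05077907]
[-0.00983333 -0.01456926]
[ 0.00522924 -0.05107859]
[ 0.00424733 -0.01436779]
sh [-0.02172068 -0.00260282]
sh [ 0.01731791 -0.00157833]
[0.3804, -0.3393, -0.0388, 0.7998]
```

play_rows([
  [0.38, -0.34, -0.04, 0.8],
  [0.38, -0.34, -0.04, 0.8],
  [0.38, -0.34, -0.04, 0.8],
  [0.38, -0.34, -0.04, 0.8],
  [0.38, -0.34, -0.04, 0.8],
  [0.38, -0.34, -0.04, 0.8],
  [0.38, -0.34, -0.04, 0.8],
  [0.38, -0.34, -0.04, 0.8],
], fingers=90)

```text
t: 6.55
ee_pos: [0.4403, -0.1788, 0.2586]
tool_rot: [-1.694, -2.642, -0.001]
ft_force: [0.4, -0.7, 0.1]
finger_gap: 0.649
```

```bash
python3 - <<'E'
from h import *
print(env.get_obs()['ee_pos'],yaw(),row((.44,-.18,.26),-88))
E
```

```text
[ 0.44025828 -0.1787506   0.25864224] -65.34991023322533 [-0.002, -0.0015, -0.0027, 0.1977]
```

play_rows([
  [0, 0, 0, 0.2],
  [0, 0, 0, 0.2],
  [0, 0, 0, 0.2],
  [0, 0, 0, 0.2],
  [0, 0, 0, 0.2],
])

```text
t: 7.05
ee_pos: [0.4408, -0.1787, 0.2592]
tool_rot: [-2.175, -2.263, 0.0]
ft_force: [-1.2, 0.3, -0.4]
finger_gap: 0.643
```

```bash
python3 - <<'E'
from h import *
o=env.get_obs();print(o['ee_pos'],yaw(o))
im,i=snap('wrist','w3.png')
print(i['position'].tolist(),i['rotation'].tolist())
E
```

```text
[ 0.44083176 -0.17868723  0.25918505] -87.71770872672857
[0.437544864080689, -0.10223811162112038, 0.4014745388953464] [2.836136872936574, 0.05794909041290332, 0.007456092043683094]
```

View pics/w3.png

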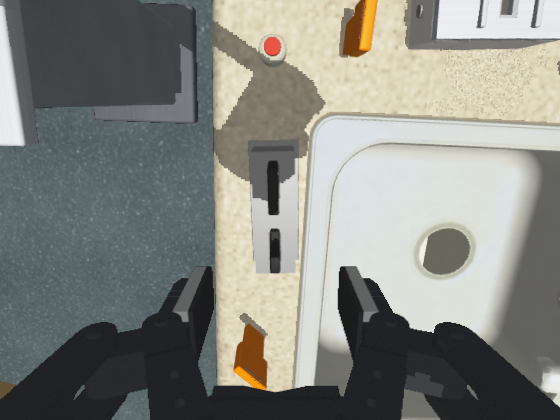

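```bash
python3 - <<'E'
from h import *
a=cv2.imread('pics/w3.png')
cv2.imwrite('pics/w3z.png',cv2.resize(a[130:285,235:315],None,fx=5,fy=5,interpolation=2)[:, :].transpose(1,0,2))
g=cv2.cvtColor(a,6);m=(g<52).astype(np.uint8);m[:, :260]=0;m[:,287:]=0;m[:155]=0;m[278:]=0
n,l,st,ce=cv2.connectedComponentsWithStats(m)
i=imaging.camera_info('wrist')
for k in range(1,n):
    if st[k,4]>40:
        pts=np.argwhere(l==k)[:,::-1].astype(np.float32);rc=cv2.minAreaRect(pts);print(st[k],rc)
        for y in range(st[k,1],st[k,1]+st[k,3],6):
            xs=np.where(l[y]==k)[0]; print(y,xs.min(),xs.max(),plane(i,((xs.min()+xs.max())/2,y),.095)[:2].round(4))
E
```

```text
[267 161  11  54 523] ((272.0, 187.5), (53.0, 10.0), 90.0)
161 269 276 [ 0.437  -0.1517]
167 268 277 [ 0.4372 -0.157 ]
173 267 276 [ 0.4365 -0.1623]
179 268 277 [ 0.4376 -0.1677]
185 268 277 [ 0.4378 -0.1731]
191 268 277 [ 0.438  -0.1786]
197 268 277 [ 0.4382 -0.1842]
203 268 277 [ 0.4384 -0.1898]
209 269 277 [ 0.4391 -0.1954]
[270 233  10  40 203] ((274.5, 252.5), (39.0, 9.0), 90.0)
233 270 270 [ 0.4372 -0.2188]
239 270 277 [ 0.4407 -0.2247]
245 270 278 [ 0.4414 -0.2307]
251 270 279 [ 0.4421 -0.2368]
257 270 279 [ 0.4423 -0.243 ]
263 270 270 [ 0.4383 -0.2495]
269 271 271 [ 0.4395 -0.2558]
```

View pics/w3z.png

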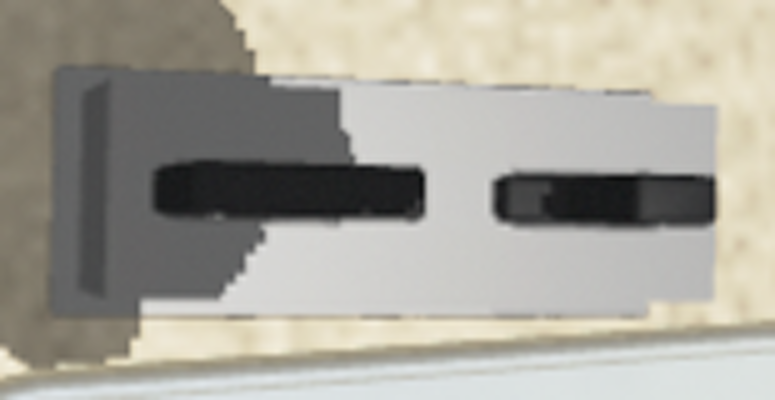

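```bash
python3 - <<'E'
from h import *
print(row((.438,-.179,.13),-86.5),row((.438,-.179,.063),-86.5))
E
```

```text
[-0.0004, -0.0055, 0.259, -0.0109] [-0.0006, -0.0053, 0.393, -0.0109]
```

play_rows([
  [-0.0005, -0.0055, 0.09, -0.011],
  [-0.0005, -0.0055, 0.18, -0.011],
  [-0.0005, -0.0055, 0.26, -0.011],
  [-0.0005, -0.0055, 0.3, -0.011],
  [-0.0005, -0.0055, 0.34, -0.011],
  [-0.0005, -0.0055, 0.38, -0.011],
  [-0.0005, -0.0055, 0.392, -0.011],
  [-0.0005, -0.0055, 0.392, -0.011],
])

```text
t: 7.9
ee_pos: [0.4376, -0.1793, 0.0634]
tool_rot: [-2.152, -2.285, 0.001]
ft_force: [0.8, 0.1, 0.1]
finger_gap: 0.644
```

play_rows([
  [0, 0, 0, 0],
  [0, 0, 0, 0],
  [0, 0, 0, 0],
  [0, 0, 0, 0],
  [0, 0, 0, 0],
  [0, 0, 0, 0],
  [0, 0, 0, 0],
], fingers=255, squeeze=30)

```text
t: 8.6
ee_pos: [0.4391, -0.1803, 0.0656]
tool_rot: [2.154, 2.285, 0.001]
ft_force: [-0.2, 0.9, 5.8]
finger_gap: 0.112
```

play_rows([
  [0, 0, -0.004, 0],
  [0, 0, -0.008, 0],
  [0, 0, -0.02, 0],
  [0, 0, -0.04, 0],
  [0, 0, -0.04, 0],
], squeeze=60)

```text
t: 9.1
ee_pos: [0.4394, -0.1805, 0.0864]
tool_rot: [2.153, 2.284, 0.001]
ft_force: [0.8, -0.6, 0.0]
finger_gap: 0.103
```

play_rows([
  [0, 0, -0.1, 0],
  [0, 0, -0.2, 0],
  [0, 0, -0.25, 0],
  [0, 0, -0.25, 0],
])

```text
t: 9.5
ee_pos: [0.4409, -0.1813, 0.2154]
tool_rot: [2.148, 2.279, 0.003]
ft_force: [0.8, -0.5, -0.3]
finger_gap: 0.104
```

```bash
python3 - <<'E'
from h import *
print(env.get_obs()['ee_pos'],yaw(),row(W(0,-.10,.20),-86.35))
E
```

```text
[ 0.4408738  -0.18134516  0.21541401] -86.61399799334978 [0.2011, 0.3977, 0.0331, -0.0023]
```

play_rows([
  [0.201, 0.398, 0.033, -0.002],
  [0.201, 0.398, 0.033, -0.002],
  [0.201, 0.398, 0.033, -0.002],
  [0.201, 0.398, 0.033, -0.002],
  [0.201, 0.398, 0.033, -0.002],
  [0.201, 0.398, 0.033, -0.002],
  [0.201, 0.398, 0.033, -0.002],
  [0.201, 0.398, 0.033, -0.002],
])

```text
t: 10.3
ee_pos: [0.63, -0.0683, 0.1921]
tool_rot: [-2.15, -2.289, 0.002]
ft_force: [-0.2, 0.9, -0.4]
finger_gap: 0.106
```

```bash
python3 - <<'E'
from h import *
o=env.get_obs();print(o['t'],o['ee_pos'],yaw(o))
im,i=snap('wrist','w4.png')
print(i['position'].tolist(),i['rotation'].tolist(),proj(i,W(0,-.035,.075)))
E
```

```text
10.3 [ 0.62998912 -0.06825571  0.19207142] -86.43154147579187
[0.6249324623711586, 0.008291554724863634, 0.334227346259075] [2.8339246164761285, 0.08963811323274762, 0.01264774246653846] [280.72281938 120.65469486]
```

View pics/w4.png

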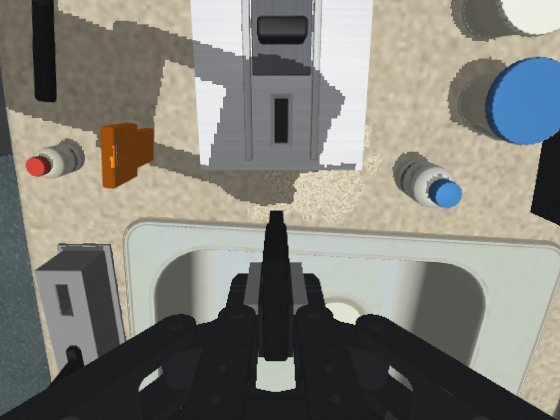

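```bash
python3 - <<'E'
from h import *
i=imaging.camera_info('wrist');a=cv2.imread('pics/w4.png');g=cv2.cvtColor(a,6)
m=np.zeros_like(g);m[85:155,262:305]=(g[85:155,262:305]<45)
n,l,st,ce=cv2.connectedComponentsWithStats(m)
for k in range(1,n):
    if st[k,4]>30: print('slot',st[k],r2.T@(plane(i,(st[k,0]+st[k,2]/2-.5,st[k,1]+st[k,3]/2-.5),.070)[:2]-ctr))
o=env.get_obs();T=r2.T@(o['ee_pos'][:2]-ctr)
print('tcp',T)
for y in range(205,262,3):
    s=np.where(g[y,255:300]<70)[0]+255; print(y,(s.min(),s.max(),len(s)) if len(s) else 0)
for v in (209,210,211,212,213): print(v,[(r2.T@(plane(i,(277,v),z)[:2]-ctr)-T).round(4) for z in (.1315,.1345)])
cv2.imwrite('pics/w4z.png',np.hstack([cv2.resize(a[80:180,230:330],(400,400),interpolation=2),cv2.resize(a[195:295,225:325],(400,400),interpolation=2)]))
E
```

```text
slot [275  99  13  43 523] [ 0.00046552 -0.03501154]
tcp [-0.00343223 -0.09892286]
205 0
208 0
211 (np.int64(270), np.int64(281), 12)
214 (np.int64(270), np.int64(282), 13)
217 (np.int64(270), np.int64(282), 13)
220 (np.int64(270), np.int64(282), 13)
223 (np.int64(268), np.int64(283), 16)
226 (np.int64(266), np.int64(285), 20)
229 (np.int64(266), np.int64(285), 20)
232 (np.int64(265), np.int64(285), 21)
235 (np.int64(265), np.int64(286), 22)
238 (np.int64(265), np.int64(286), 22)
241 (np.int64(264), np.int64(286), 23)
244 (np.int64(264), np.int64(286), 23)
247 (np.int64(264), np.int64(287), 24)
250 (np.int64(264), np.int64(287), 24)
253 (np.int64(263), np.int64(287), 25)
256 (np.int64(263), np.int64(287), 25)
259 (np.int64(263), np.int64(288), 26)
209 [array([0.0007, 0.0148]), array([0.0007, 0.0158])]
210 [array([0.0007, 0.0142]), array([0.0007, 0.0151])]
211 [array([0.0007, 0.0136]), array([0.0007, 0.0145])]
212 [array([0.0007, 0.0129]), array([0.0007, 0.0139])]
213 [array([0.0007, 0.0123]), array([0.0007, 0.0133])]
```

View pics/w4z.png

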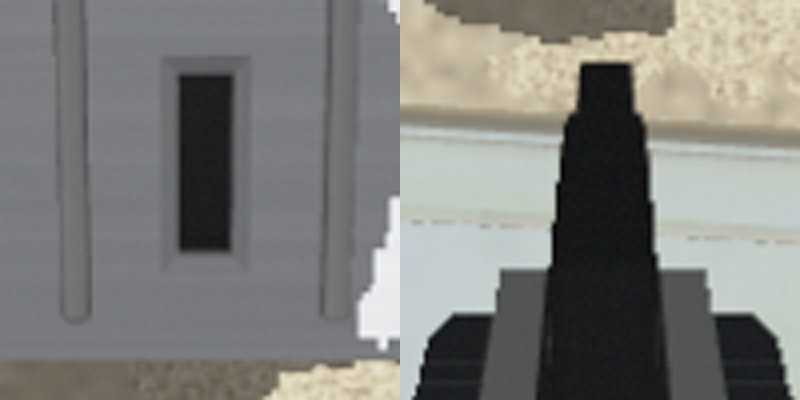

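```bash
python3 - <<'E'
from h import *
print(row(W(.0003,-.0353,.19),-86.35),row(W(.0003,-.0353,.142),-86.35))
E
```

```text
[0.1273, 0.0072, 0.005, -0.0009] [0.1273, 0.0073, 0.101, -0.0009]
```

play_rows([
  [0.127, 0.007, 0.005, -0.001],
  [0.127, 0.007, 0.005, -0.001],
  [0.127, 0.007, 0.005, -0.001],
  [0.127, 0.007, 0.06, -0.001],
  [0.127, 0.007, 0.1, -0.001],
  [0.127, 0.007, 0.1, -0.001],
  [0.127, 0.007, 0.1, -0.001],
])

```text
t: 11.05
ee_pos: [0.6304, -0.0053, 0.1431]
tool_rot: [-2.149, -2.291, 0.001]
ft_force: [0.2, -0.1, -0.2]
finger_gap: 0.105
```

```bash
python3 - <<'E'
from h import *
o=env.get_obs();print(r2.T@(o['ee_pos'][:2]-ctr),o['ee_pos'][2],yaw(o))
print(row(W(.0003,-.0353,.142),-86.35),row(W(.0003,-.0353,.0906),-86.35))
E
```

```text
[ 0.00086987 -0.0359646 ] 0.14310952674247715 -86.34172673919197
[0.0013, -0.0011, 0.0022, 0.0001] [0.0014, -0.0011, 0.105, 0.0001]
```

play_rows([
  [0.0013, -0.001, 0, 0],
  [0.0013, -0.001, 0.01, 0],
  [0.0013, -0.001, 0.02, 0],
  [0.0013, -0.001, 0.03, 0],
  [0.0013, -0.001, 0.04, 0],
  [0.0013, -0.001, 0.04, 0],
])

```text
t: 11.65
ee_pos: [0.6297, -0.004, 0.1218]
tool_rot: [-2.148, -2.292, 0.002]
ft_force: [0.3, -2.2, -2.2]
finger_gap: 0.103
```

play_rows([
  [0, 0, 0.01, 0],
  [0, 0, 0.02, 0],
  [0, 0, 0.03, 0],
  [0, 0, 0.036, 0],
  [0, 0, 0.042, 0],
  [0, 0, 0.048, 0],
  [0, 0, 0.048, 0],
])

```text
t: 12.35
ee_pos: [0.6303, -0.0041, 0.0988]
tool_rot: [2.147, 2.292, -0.0]
ft_force: [1.5, -4.5, 0.3]
finger_gap: 0.109
```

play_rows([
  [-0.002, 0, 0, 0],
  [-0.002, 0, 0.006, 0],
  [-0.002, 0, 0.012, 0],
  [-0.002, 0, 0.016, 0],
  [-0.002, 0, 0.019, 0],
  [-0.002, 0, 0.022, 0],
  [-0.002, 0, 0.022, 0],
  [-0.002, 0, 0.022, 0],
], squeeze=80)

```text
t: 13.15
ee_pos: [0.6307, -0.0044, 0.0907]
tool_rot: [2.148, 2.292, 0.001]
ft_force: [-4.3, -1.5, 14.1]
finger_gap: 0.101
```

play_rows([
  [0, 0, 0.001, 0],
  [0, 0, 0.001, 0],
  [0, 0, 0.001, 0],
  [0, 0, 0.001, 0],
  [0, 0, 0.001, 0],
])

```text
t: 13.65
ee_pos: [0.6307, -0.0044, 0.0907]
tool_rot: [2.148, 2.292, 0.001]
ft_force: [-5.7, -2.4, 16.5]
finger_gap: 0.1
```

```bash
python3 - <<'E'
from h import *
im,i=snap('wrist','w5.png');s,_=snap('side','s5.png');c,_=snap('scene','c5.png')
o=env.get_obs();print(o['t'],r2.T@(o['ee_pos'][:2]-ctr),o['ee_pos'][2],yaw(o),o['ft_force'],o['finger_gap'])
S=cv2.resize(s[150:320,230:360],(400,523),interpolation=2)[:300];w=cv2.imread('pics/w5.png')
C=cv2.resize(c[150:290,220:345],(400,448),interpolation=2)[:300]
cv2.imwrite('pics/f5.png',np.hstack([cv2.resize(w,(400,300)),np.zeros((300,0,3),np.uint8),S[...,::-1]]))
f=np.vstack([np.hstack([cv2.resize(w,(400,300)),S[...,::-1]]),np.hstack([C[...,::-1],cv2.resize(w[100:310,180:380],(400,300))])]);cv2.imwrite('pics/f6.png',f)
E
```

```text
13.8 [ 0.00128472 -0.0351229 ] 0.09067399708847279 -86.26953411363087 [-4.77697101 -1.83350836 16.62345921] 0.1010383609052303
```

View pics/f6.png

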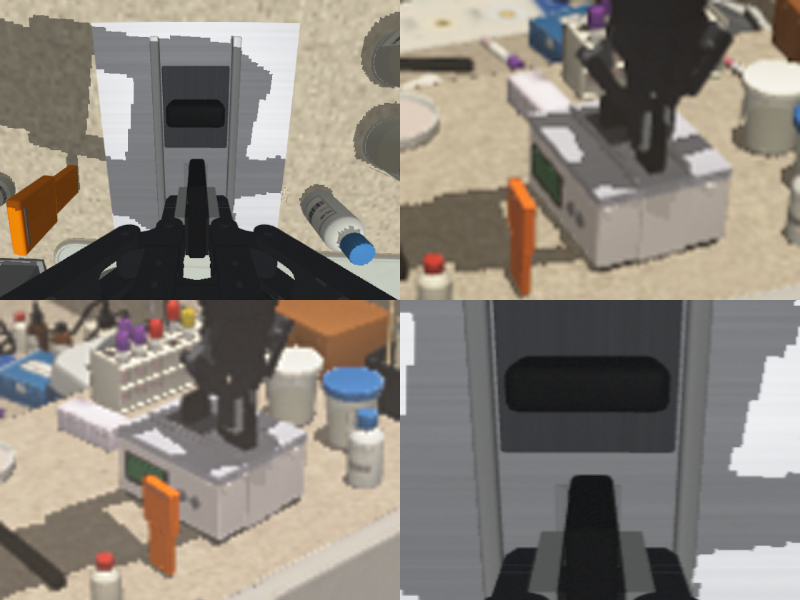

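```bash
python3 - <<'E'
from h import *
i=imaging.camera_info('wrist')
f=lambda u,v:(180+(u-400)/2,100+(v-300)*.7)
for n,p,z in [('head edge',(593,477),.075),('shutter edge',(588,451),.079),('chamfer end',(560,487),.075)]: print(n,r2.T@(plane(i,f(*p),z)[:2]-ctr))
E
```

```text
head edge [ 0.00150087 -0.01384026]
shutter edge [ 0.00030975 -0.00366338]
chamfer end [-0.00636778 -0.01739718]
```

```bash
python3 -c "
from h import *
close_job();o=env.get_obs();print(o['t'],o['ee_pos'],o['ft_force'])"
```

```text
the job is handed in; nothing more can be done
the job is handed in; nothing more can be done
```

I slid the shutter open to its end stop, took the check plate from the stand and pushed it down through the slot onto the deck. I handed the job in at about 13.8 s, still gripping the plate and pressing it down.

- **Seating:** the tool stood at z = 0.0907 m, against 0.0906 expected with the shoulders on the deck. It pushed with about 16 N, more than the spring contact alone takes, and did not sink further when I commanded about 0.5 mm more.
- **Shutter:** it stopped against a 7 N push where fully open was expected. The last picture put its edge 0.3 mm from the fully open position.
- **Plate:** the last wrist picture showed its lower head edge at deck level, about 0.8 mm from the predicted position.
- **Surroundings:** the blank plate was still in the stand when last seen, in the wrist picture just before insertion. The final pictures show nothing knocked over or out of place, but they do not cover every object.

- **Disagreement:** one wrist picture, taken just after a fast move, put the slot about 2 mm off the other views. I went with the other views, and the plate went in with no more than about 5 N of side force.
- **Not measured:** I could not read the contact's travel directly, so I inferred it from height and force. The position reading I tried after hand-in was refused.

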